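Screw the glaze tub's pouring lid round over the bowl

TASK

Screw the pouring lid of the large glaze tub clockwise (seen from above; the bar on its top is there to grip) until the mouth of its spout is over the middle of the bowl, then let go. Leave the bowl and the mug standing where they are.

Things in the scene. Friction and masses are not known exactly. Their poses are not given: they have to be found in the camera images.
- lid_grip (a point): Middle of the grip bar on the pouring lid (grey disc, 180 mm across, flat top 172 mm above the bench) of the large white tub, which is fixed. Upright bar 66 mm long, 18 thick, rising 40 mm from the lid, in line with the spout; this point is on the lid's vertical turning axis, 17 mm below the bar's top. x along the bar to the spout, z up. The thread sinks 1 mm per rad; friction 0.3 N m.
- spout_mouth (a point): Centre of the open, downward mouth (33 mm across) of the lid's spout, a grey tube 28 mm thick that reaches out sideways: 160 mm from the turning axis, about 134 mm above the bench, passing clear above bowl and mug. Turns with the lid, axes as lid_grip. The lid stays where it is left; nothing stops it at the bowl. At most 1.5 rad clockwise is needed.
- bowl_rim (a point): Centre of the mouth, at rim height, of the white ceramic bowl: round, 110 mm across the rim, 65 mm high, loose on the bench about 160 mm from the lid's turning axis, clockwise of where the spout starts. It is the wide, low one of the two white vessels beside the large tub. z up.
- mug_rim (a point): Centre of the mouth, at rim height, of the white ceramic mug beside the bowl: 82 mm across, 100 mm high, with a handle, loose on the bench about 160 mm from the lid's turning axis. It may come before or after the bowl in the turn. z up.
Things that resemble listed ones, but are neither listed nor needed, are in the scene too. What is shaped like the part that bears bowl_rim but green is not meant.

How it is judged (in metres and radians):
At the end, for the whole second after the job is handed in: The spout's mouth is over the middle of the bowl (within 28 mm of its centre, seen from above, which is 10 degrees of turn), and stays there; bowl and mug stand upright within 20 mm of where they were (horizontal distance between spout_mouth and bowl_rim below 0.028 m and distance of each of bowl_rim, mug_rim from where it was at the start of the episode below 0.02 m); the robot touches nothing.
It fails at once if the bowl is shifted by more than 20 mm or tipped (distance of bowl_rim from where it was at the start of the episode above 0.02 m or angle between bowl_rim's own z axis and vertical above 0.35 rad).
It fails at once if the mug is shifted by more than 20 mm or tipped (distance of mug_rim from where it was at the start of the episode above 0.02 m or angle between mug_rim's own z axis and vertical above 0.35 rad).
It also fails if it takes over 29 s, if anything falls off the work surface, if the arm or the gripper's body presses on something with over 40 N, if the wrist force passes 120 N, or if a joint passes its speed limit or range.

ROBOT

A 6-joint arm with a two-finger parallel gripper is mounted at the origin on the work surface. World frame = base frame: x ahead of the robot, y to its left, z up, the work surface at z = 0. Lengths are in m, angles in degrees, forces in N, time in s.
With the tool pointing down it reaches from about 0.225 to 0.725 m from the base axis. Payload 3.1 kg.
Tool frame: the origin (TCP) lies between the finger pads; the fingertips stand 8 mm ahead of it and the grasp point (between the pads) lies 11 mm behind it (bot.finger_overhang is the distance from the TCP to the fingertips, in m); z points along the fingers, y is the direction in which the jaws open and shut (so a half turn about z gives the same grasp; the last joint's range is limited). The gripper opens to 85 mm and grips with 20 to 120 N. Pads are 22 mm wide; open, the fingers measure 114 mm over their backs; the gripper's body (76 mm by 85 mm) begins 54 mm behind the grasp point. The pads swing forward as they close: fully open they stand 13 mm farther back than shut.
Start: joints at [-72.926, 2.75, 5.684, 92.934, 0, 82.678], TCP at [0.217, -0.478, 0.239] pointing down, gripper open.
Joint ranges: [-166.93, 166.93], [-56.73, 111.36], [-69.38, 81.34], [-121.58, 131.49], [-85.45, 84.26], [-180, 180]. Speed limits (degrees/s): [159.86, 159.86, 180, 180, 180, 180].

INTERFACE

Orientations are given as [roll, pitch, yaw] about the fixed x, y, z axes, in that order (R = Rz(yaw) Ry(pitch) Rx(roll)).
In Python, from workcell import state, eyes, bot, finder gives the robot as it stands. The module is installed in compiled form; this text tells all that it offers.
- The arm moves only by the shell command python3 -m handwheel 'ROWS' [OPENING]. ROWS is JSON, a list of rows, each a list of 6 numbers: the shift along the tool's x, y, z in mm, then the turn, a rotation vector about the tool's x, y, z in rad. A call has 1 to 10 rows; each row shifts and turns the pose as measured when the row begins, along the tool's axes as they then stand; what a row does not reach is not made up. A row lasts 1/12 s, in which the tool goes at most 41.7 mm and 7.16 degrees, less where a joint would pass 70% of its speed; a pose out of reach is approached as far as the arm can. A call with a gripper value outside its range is refused whole. OPENING is the opening in per cent of the stroke, from 0 (shut) to 100 (fully open), set as the call begins (- or left out, the last holds). The fingers move at their own pace and stop on an object; the grip force is fixed at half the most. Time passes only in rows, so rows that do not move let the fingers close. It gives the time, the measured TCP pose, the force and the opening at its end, in the units of the state.
- state(): the state, without advancing time (a new reading comes with each control period).
- eyes.get_image(name): name is "scene" or "top" or "wrist"; returns a dict with "image" (420x560x3 uint8, red, green, blue), "depth" (420x560 float32, m along the optical axis (not along the pixel's ray), 0 where there is no reading), "mtx" (3x3 intrinsics, pixels), "R" (3x3) and "t" (3): a world point X has camera coordinates R X + t; the wrist camera has in their place "mount" (4x4, takes a point from camera to tool coordinates, whose origin is the TCP and whose axes are the flange's). Camera axes: x right, y down, z forward; pixel columns grow to the right and rows downward; lengths in m; the calibration is good to about 2 mm. A picture is of the moment at which its call begins: read the wrist's pose just before it.
- bot.job_done(): hands the job in, once; it reports no verdict.
Trained networks look in a picture, given as the dict that the camera call returned (one of the last four; its "shot" number tells which), for a name from the list of things; names that differ only in an ending like _2 or _b are one class to them, and where a whole thing is asked for, a point or a joint stands for the part that bears it (a point fixed in the world has none). Each returns a list of dicts, best first, with "conf" (0 to 1); they miss things now and then, are a little off and sometimes report something else, mostly with a low value. They report only what shows in the picture. A call takes as long as a camera call. They do not tell look-alikes from the thing itself.
- finder.look_for(query, picture): "extent" ([left, top, right, bottom] as shares, 0 to 1, of the picture: columns of its width, rows of its height, round what is visible of it).
- finder.regions_of(query, picture): "region" (420x560 bool, what is visible of it) and "extent" ([left, top, right, bottom] as shares, 0 to 1, of the picture: columns of its width, rows of its height, round what is visible of it).
The state is a dict: "t": time; "joint_positions": joint angles; "qvel": joint speeds; "joint_efforts": joint torques, N m; "ee_pos": TCP position; "tcp_rot": TCP orientation; "ft_force": force on the tool from outside, world axes, zero at the start; "ft_torque": the same for the moment, N m; "grip_width": opening from 0.0 (shut) to 1.0 (fully open).
Only numpy, scipy, OpenCV 4.12 (cv2) and the standard library are available. Lean on these libraries where they do the work, as an engineer would, in place of code of your own. Each camera call takes 0.05 s, during which the arm holds its last target.

## Working session

There is one attempt and no reset: what is moved stays moved. The work goes in short steps, Python scripts to look and compute and a shell command to move; the robot and the scene stay as the last step left them, time stands still between calls to the robot, and variables do not carry over. Pictures are saved under pics/ and viewed, and the job is handed in when it is done.

```bash
mkdir -p pics
cat > h.py <<'E'
import numpy as np, cv2
from workcell import state, eyes, bot, finder
def world(p,u,v,z=None):
    d=p["depth"][int(v),int(u)] if z is None else z
    K=p["mtx"]; c=np.array([(u-K[0,2])/K[0,0]*d,(v-K[1,2])/K[1,1]*d,d])
    return p["R"].T@(c-p["t"])
def cloud(p,mask):
    v,u=np.nonzero(mask&(p["depth"]>0)); d=p["depth"][v,u]; K=p["mtx"]
    c=np.c_[(u-K[0,2])/K[0,0]*d,(v-K[1,2])/K[1,1]*d,d]
    return (c-p["t"])@p["R"]
E
python3 - <<'E'
from h import *
s=state(); print(s)
for n in ("top","scene"):
    p=eyes.get_image(n); cv2.imwrite(f"pics/{n}1.png",p["image"][:,:,::-1])
    for q in ("lid_grip","spout_mouth","bowl_rim","mug_rim"):
        for r in finder.regions_of(q,p)[:4]:
            e=np.array(r["extent"])*[560,420,560,420]
            c=cloud(p,r["region"])
            print(n,q,round(r["conf"],2),e.round(),r["region"].sum(), c.min(0).round(3),c.max(0).round(3))
E
```

```text
{'t': 0.0, 'joint_positions': array([-7.29269490e+01,  2.79176775e+00,  5.59091614e+00,  9.29327198e+01,
        1.13673995e-05,  8.26782931e+01]), 'qvel': array([-0.07741482, -0.11465264, -0.14214869, -0.00257746,  0.11049591,
        0.12443238]), 'joint_efforts': array([ 9.64736728e-05, -3.38782454e+01,  3.20014822e+01,  2.02761206e-02,
       -3.21347625e-04, -7.73627988e-06]), 'ee_pos': array([ 0.21665571, -0.47756238,  0.23812124]), 'tcp_rot': array([-1.79867519e+02, -1.70336482e-02,  2.43947382e+01]), 'ft_force': array([ 0.07732994, -0.68378852, -0.26625956]), 'ft_torque': array([ 0.02437356,  0.04683692, -0.00868675]), 'grip_width': 0.9987932388733153}
top lid_grip 0.72 [198. 236. 316. 356.] 8680 [ 0.382 -0.016 -0.003] [0.619 0.208 0.216]
top lid_grip 0.62 [222. 203. 272. 253.] 2119 [ 0.592  0.065 -0.003] [0.698 0.171 0.069]
top spout_mouth 0.86 [195. 232. 309. 357.] 8702 [ 0.386 -0.016 -0.003] [0.619 0.237 0.216]
top spout_mouth 0.16 [223. 199. 273. 253.] 2117 [ 0.592  0.065 -0.   ] [0.698 0.171 0.071]
top bowl_rim 0.97 [240. 123. 290. 173.] 1902 [ 0.761  0.032 -0.001] [0.89
[... 302 characters left out ...]
6. 205. 326. 256.] 1506 [ 0.583 -0.05  -0.004] [0.695 0.038 0.104]
scene lid_grip 0.89 [313. 142. 407. 264.] 6531 [ 0.263 -0.045 -0.002] [0.621 0.214 0.214]
scene spout_mouth 0.6 [317. 144. 410. 264.] 6482 [ 0.262 -0.127 -0.002] [0.621 0.214 0.214]
scene bowl_rim 0.77 [198. 257. 254. 313.] 2453 [ 0.747 -0.004 -0.002] [0.866 0.142 0.069]
scene bowl_rim 0.69 [277. 232. 330. 281.] 2139 [ 0.581  0.036 -0.003] [0.698 0.175 0.067]
scene bowl_rim 0.63 [298. 303. 357. 368.] 2961 [ 0.647  0.216 -0.001] [0.763 0.327 0.069]
scene bowl_rim 0.63 [220. 153. 266. 193.] 1471 [ 0.585 -0.205  0.001] [ 0.693 -0.092  0.068]
scene mug_rim 0.64 [248. 184. 302. 237.] 2017 [ 0.564 -0.112 -0.003] [0.698 0.069 0.102]
```

View pics/top1.png

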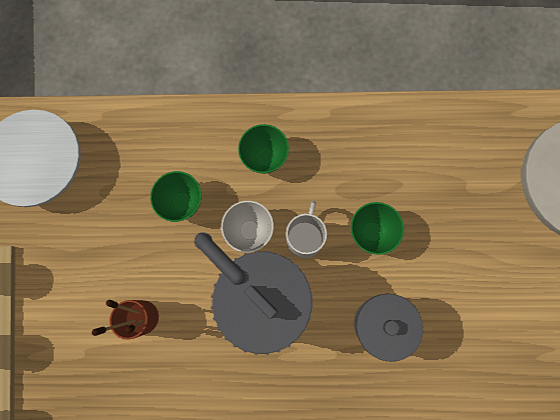

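View pics/scene1.png

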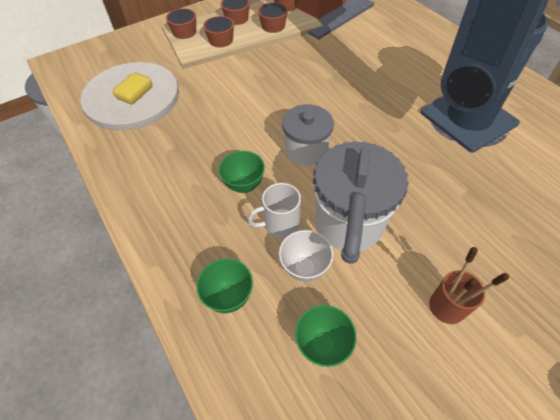

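The top view shows the large tub's lid at (262,303) with the bar at ~(262,302) and the spout tip at (203,240). The white bowl is at (247,226) and the mug at (306,235). Possible mix-ups are the small grey-lidded jar (390,327) for the lid, and the green bowls (264,148), (176,195) and (377,228) for the bowl. I choose the large lid and the white bowl, and will check both in a close crop along with the measurements.

```bash
cat > meas.py <<'E'
from h import *
def circ(P):
    A=np.c_[2*P[:,:2],np.ones(len(P))]; s=np.linalg.lstsq(A,(P[:,:2]**2).sum(1),rcond=None)[0]
    return s[:2],np.sqrt(s[2]+s[0]**2+s[1]**2)
def measure(p,C0=(0.50,0.09)):
    P=cloud(p,np.ones((420,560),bool)); 
    near=np.hypot(*(P[:,:2]-C0).T)<0.13
    L=P[near&(abs(P[:,2]-0.171)<0.006)]
    (c,r),a=cv2.minEnclosingCircle((L[:,:2]*1000).astype(np.float32)),0
    out={"lid":(np.array(c)/1000,r/1000,np.median(L[:,2]))}
    B=P[near&(P[:,2]>0.195)&(P[:,2]<0.23)&(np.hypot(*(P[:,:2]-np.array(c)/1000).T)<0.06)]
    out["bar"]=cv2.minAreaRect((B[:,:2]*1000).astype(np.float32)),np.percentile(B[:,2],95)
    return out,P
E
python3 - <<'E'
from meas import *
p=eyes.get_image("top")
o,P=measure(p); print(o)
c=o["lid"][0]
for nm,(g,zz) in {"bowl":((0.645,0.118),0.065),"mug":((0.64,-0.006),0.10)}.items():
    Q=P[(np.hypot(*(P[:,:2]-g).T)<0.075)&(abs(P[:,2]-zz)<0.006)&(np.hypot(*(P[:,:2]-c).T)>0.096)]
    m=cv2.minEnclosingCircle((Q[:,:2]*1000).astype(np.float32)); print(nm,m,circ(Q),len(Q))
# spout: points outside the lid, z 0.13..0.19
d=np.hypot(*(P[:,:2]-c).T)
S=P[(d>0.1)&(d<0.2)&(P[:,2]>0.12)&(P[:,2]<0.2)]
print("spout",len(S),S.mean(0),S.max(0),d[(d>0.1)&(d<0.2)&(P[:,2]>0.12)&(P[:,2]<0.2)].max(), np.degrees(np.arctan2(*(S.mean(0)[:2]-c)[::-1])))
cv2.imwrite("pics/crop1.png",cv2.resize(p["image"][180:370,170:440,::-1],None,fx=2.9,fy=2.9))
E
```

```text
{'lid': (array([0.50991052, 0.09972559]), 0.11609404754638672, np.float64(0.17204415534735498)), 'bar': (((493.16888427734375, 81.84854125976562), (64.95753479003906, 17.637794494628906), 45.50966262817383), np.float64(0.2141479086031375))}
bowl ((644.698974609375, 118.67337799072266), 54.67493438720703) (array([0.64460506, 0.11836159]), np.float64(0.05192095498358505)) 324
mug ((623.6920776367188, -2.4033472537994385), 40.895503997802734) (array([ 0.62343776, -0.00230602]), np.float64(0.03864216449564277)) 266
spout 1038 [0.49725847 0.08550063 0.17141057] [0.62137044 0.21000791 0.18458851] 0.15193844071942778 -131.65072606485148
```

View pics/crop1.png

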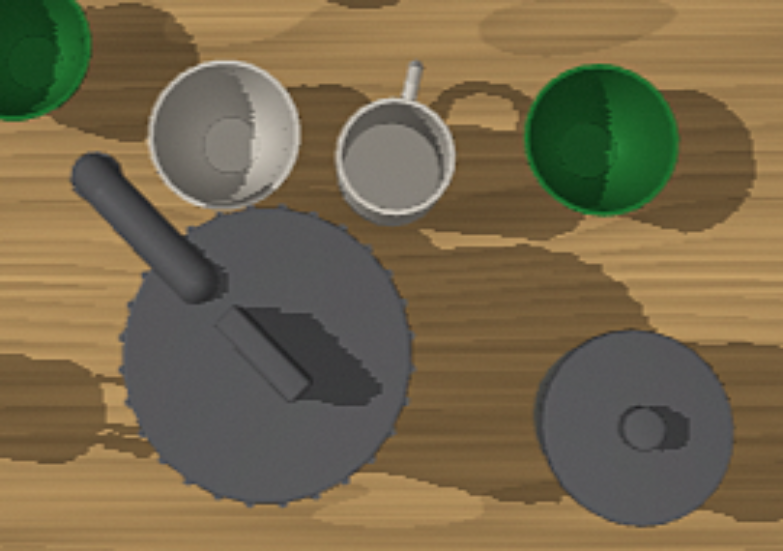

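The crop confirms the choice: the large toothed lid with its bar centred at (0.493, 0.082), the spout bearing about 45°, and the white bowl at bearing 13.5°. So about 32° clockwise is needed. To keep joint 6 away from its limit I'll grip with yaw 225.5°. First move: translate.

```bash
python3 -m handwheel '[[20,-16,-6,0,0,0],[30,-25,-6,0,0,0],[32,-26,-6,0,0,0],[32,-26,-6,0,0,0],[32,-26,-6,0,0,0],[32,-26,0,0,0,0],[32,-26,0,0,0,0],[32,-26,0,0,0,0],[32,-26,0,0,0,0],[32,-26,0,0,0,0]]' 100
```

```text
t: 1.38
ee_pos: [0.3947, -0.1256, 0.2694]
tcp_rot: [179.7, -0.2, 23.3]
ft_force: [1.5, 0.5, -0.1]
grip_width: 0.999
```

```bash
python3 -m handwheel '[[30,-26,0,0,0,0],[30,-26,0,0,0,0],[30,-26,0,0,0,0],[30,-26,0,0,0,0],[30,-26,0,0,0,0],[10,-8,0,0,0,-0.05],[0,0,0,0,0,-0.12],[0,0,0,0,0,-0.12],[0,0,0,0,0,-0.12],[0,0,0,0,0,-0.12]]'; for i in 1; do :; done; python3 -m handwheel '[[0,0,0,0,0,-0.12],[0,0,0,0,0,-0.12],[0,0,0,0,0,-0.12],[0,0,0,0,0,-0.12],[0,0,0,0,0,-0.12],[0,0,0,0,0,-0.12],[0,0,0,0,0,-0.12],[0,0,0,0,0,-0.12],[0,0,0,0,0,-0.12],[0,0,0,0,0,-0.12]]'
```

```text
t: 2.22
ee_pos: [0.4922, 0.0858, 0.27]
tcp_rot: [179.3, -0.3, 55.3]
ft_force: [-0.1, -0.7, 0.2]
grip_width: 1.0
t: 3.05
ee_pos: [0.4923, 0.0867, 0.2706]
tcp_rot: [179.5, 0.6, 126.9]
ft_force: [0.7, -0.1, -0.0]
grip_width: 1.003
```

```bash
python3 -m handwheel '[[0,0,0,0,0,-0.12],[0,0,0,0,0,-0.12],[0,0,0,0,0,-0.12],[0,0,0,0,0,-0.12],[0,0,0,0,0,-0.12],[0,0,0,0,0,-0.12],[0,0,0,0,0,-0.12],[0,0,0,0,0,-0.12],[0,0,0,0,0,-0.12],[0,0,0,0,0,-0.12]]';python3 -m handwheel '[[0,0,0,0,0,-0.12],[0,0,0,0,0,-0.12],[0,0,0,0,0,-0.12],[0,0,0,0,0,-0.12],[0,0,0,0,0,0]]'
python3 - <<'E'
from meas import *
from scipy.spatial.transform import Rotation as Ro
s=state(); p=eyes.get_image("wrist"); print(s["ee_pos"],s["tcp_rot"],s["joint_positions"].round(1))
cv2.imwrite("pics/wrist1.png",p["image"][:,:,::-1])
R=Ro.from_euler("xyz",s["tcp_rot"],degrees=True).as_matrix(); M=p["mount"]
p["R"]=(R@M[:3,:3]).T; p["t"]=-p["R"]@(R@M[:3,3]+s["ee_pos"])
P=cloud(p,np.ones((420,560),bool))
B=P[(np.hypot(*(P[:,:2]-[.493,.082]).T)<.05)&(P[:,2]>.2)&(P[:,2]<.22)]
print(cv2.minAreaRect((B[:,:2]*1000).astype(np.float32)),np.median(B[:,2]),len(B))
E
```

```text
t: 3.88
ee_pos: [0.4924, 0.0867, 0.2717]
tcp_rot: [-179.6, 0.8, -161.5]
ft_force: [-0.7, 0.4, -0.1]
grip_width: 1.001
t: 4.3
ee_pos: [0.4926, 0.0867, 0.2722]
tcp_rot: [-179.2, 0.5, -132.7]
ft_force: [0.4, 0.1, 0.7]
grip_width: 1.004
[0.49255001 0.08670115 0.27220099] [-179.21352202    0.53773055 -132.72239421] [  2.4  -1.3   5.3  95.7  -0.2 -44.9]
((492.1539001464844, 84.806640625), (65.76074981689453, 18.058544158935547), 45.25366973876953) 0.2119515105531074 3781
```

View pics/wrist1.png

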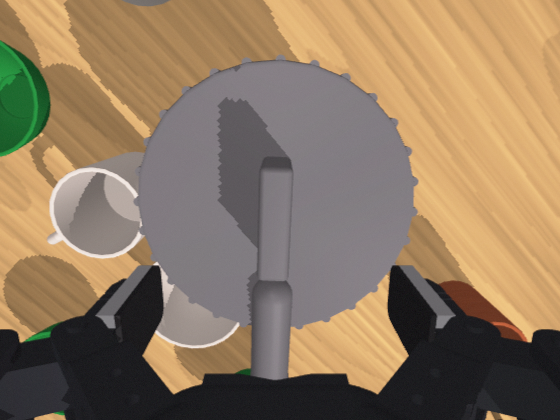

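The wrist view shows the bar upright at (276,220) and the spout elbow below it at (272,290). The fingers are clear on either side of the bar. Now align and descend.

```bash
python3 -m handwheel '[[2,-2,5,-0.014,0.009,0.033],[0,0,15,0,0,0],[0,0,15,0,0,0],[0,0,15,0,0,0],[0,0,10,0,0,0],[0,0,0,0,0,0]]'
python3 - <<'E'
from h import *
s=state(); print(s["ee_pos"],s["tcp_rot"])
p=eyes.get_image("top"); P=cloud(p,np.ones((420,560),bool))
E
```

```text
t: 4.85
ee_pos: [0.4942, 0.0838, 0.2121]
tcp_rot: [-179.9, 0.2, -136.1]
ft_force: [0.4, 0.5, -0.6]
grip_width: 1.0
[0.49416957 0.08382802 0.21211811] [-179.85826156    0.23916986 -136.0553918 ]
```

```bash
python3 -m handwheel '[[1,1,9,0,0,-0.026],[0,0,9,0,0,0],[0,0,6,0,0,0],[0,0,0,0,0,0]]'
python3 -m handwheel '[[0,0,0,0,0,0],[0,0,0,0,0,0],[0,0,0,0,0,0],[0,0,0,0,0,0],[0,0,0,0,0,0],[0,0,0,0,0,0]]' 0
python3 - <<'E'
from h import *
s=state();print(s["ft_force"],s["ft_torque"],s["grip_width"],s["qvel"].round(1))
p=eyes.get_image("wrist");cv2.imwrite("pics/wrist2.png",p["image"][:,:,::-1])
E
```

```text
t: 5.23
ee_pos: [0.4944, 0.084, 0.1896]
tcp_rot: [-179.6, 0.5, -134.5]
ft_force: [-0.2, -0.2, -0.8]
grip_width: 1.001
t: 5.73
ee_pos: [0.4936, 0.0854, 0.1909]
tcp_rot: [-179.8, 0.6, -134.5]
ft_force: [-3.2, 5.0, -3.2]
grip_width: 0.199
[-3.18272838  4.99944248 -3.21629059] [ 0.86108502  0.59730684 -0.09108953] 0.19932209596978331 [ 0.3  0.3 -0.3 -1.  -0.7  0.3]
```

View pics/wrist2.png

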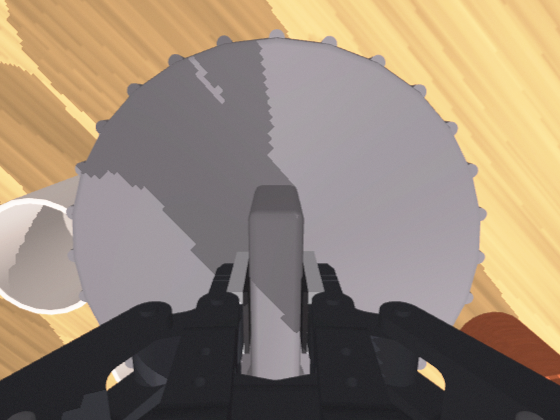

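The bar is held between the pads, with an opening of about 17 mm. Now turn clockwise, which is + about tool z.

```bash
python3 -m handwheel '[[0,0,0,0,0,0.04],[0,0,0,0,0,0.05],[0,0,0,0,0,0.05],[0,0,0,0,0,0.05],[0,0,0,0,0,0.05],[0,0,0,0,0,0]]'; python3 -c "
from h import *
print(state()['ft_torque'])"
```

```text
t: 6.28
ee_pos: [0.4938, 0.0851, 0.1907]
tcp_rot: [-179.8, 0.5, -148.6]
ft_force: [-1.0, 1.3, -0.2]
grip_width: 0.197
[ 0.07373918  0.1006397  -0.06163607]
```

```bash
python3 -m handwheel '[[0,0,0,0,0,0.05],[0,0,0,0,0,0.055],[0,0,0,0,0,0.055],[0,0,0,0,0,0.055],[0,0,0,0,0,0.055],[0,0,0,0,0,0.045],[0,0,0,0,0,0]]'
python3 - <<'E'
from meas import *
print(state()['ft_torque'],state()['tcp_rot'])
for n in("scene","top"):
    p=eyes.get_image(n);cv2.imwrite(f"pics/{n}2.png",p["image"][:,:,::-1])
E
```

```text
t: 6.87
ee_pos: [0.494, 0.0847, 0.1904]
tcp_rot: [-179.9, 0.5, -166.6]
ft_force: [-1.2, 1.3, 0.1]
grip_width: 0.199
[ 0.05216723  0.05744531 -0.04386534] [-179.86351731    0.53371699 -166.58611591]
```

View pics/top2.png

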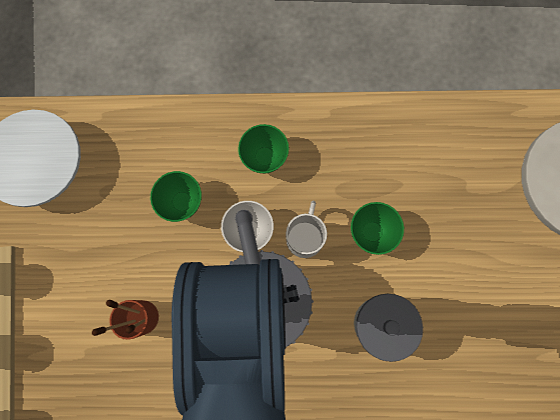

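View pics/scene2.png

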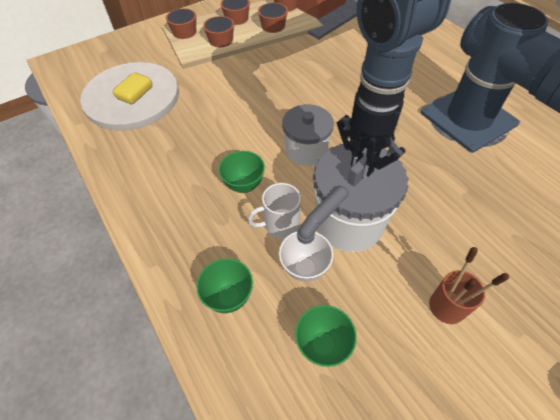

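The top view shows the spout tip at (244,215) over the bowl, which is still at (247,226). The bowl and mug haven't moved. Open, lift straight up, then back away and measure.

```bash
python3 -m handwheel '[[0,0,0,0,0,0],[0,0,0,0,0,0],[0,0,0,0,0,0],[0,0,0,0,0,0],[0,0,0,0,0,0],[0,0,0,0,0,0]]' 100;  python3 -m handwheel '[[0,0,-10,0,0,0],[0,0,-15,0,0,0],[0,0,-15,0,0,0],[0,0,-20,0,0,0],[0,0,-20,0,0,0],[20,0,-20,0,0,0],[30,0,0,0,0,0],[30,0,0,0,0,0],[30,0,0,0,0,0],[0,0,0,0,0,0]]'
python3 - <<'E'
from meas import *
p=eyes.get_image("top");cv2.imwrite("pics/crop3.png",cv2.resize(p["image"][180:370,170:440,::-1],None,fx=2.9,fy=2.9))
P=cloud(p,np.ones((420,560),bool)); c=np.array([.4928,.0833])
d=np.hypot(*(P[:,:2]-c).T)
S=P[(d>0.098)&(d<0.2)&(P[:,2]>0.11)&(P[:,2]<0.2)&(P[:,0]>.58)]
print("spout bearing",len(S),np.degrees(np.arctan2(*(S.mean(0)[:2]-c)[::-1])),S.min(0),S.max(0))
S=S[S[:,0]>.615]; print("tip",S.mean(0))
for nm,(g,zz) in {"bowl":((0.645,0.118),0.065),"mug":((0.624,-0.002),0.10)}.items():
    Q=P[(np.hypot(*(P[:,:2]-g).T)<0.065)&(abs(P[:,2]-zz)<0.006)&(np.hypot(*(P[:,:2]-c).T)>0.096)]
    print(nm,cv2.minEnclosingCircle((Q[:,:2]*1000).astype(np.float32)),circ(Q)[0])
E
```

```text
t: 7.47
ee_pos: [0.4949, 0.0844, 0.1911]
tcp_rot: [-179.8, 0.7, -166.3]
ft_force: [-0.8, 0.6, 0.6]
grip_width: 0.999
t: 8.3
ee_pos: [0.3836, 0.0576, 0.3004]
tcp_rot: [-179.7, 0.8, -166.2]
ft_force: [1.6, 0.5, -0.5]
grip_width: 1.0
spout bearing 577 12.273910424482606 [0.5860814  0.09100512 0.1326988 ] [0.66365273 0.13469762 0.18448378]
tip [0.637504   0.11455913 0.16958597]
bowl ((645.0569458007812, 118.41010284423828), 54.773677825927734) [0.64449391 0.11834109]
mug ((623.5767211914062, -2.5074808597564697), 40.92209243774414) [ 0.62344097 -0.00228789]
```

View pics/crop3.png

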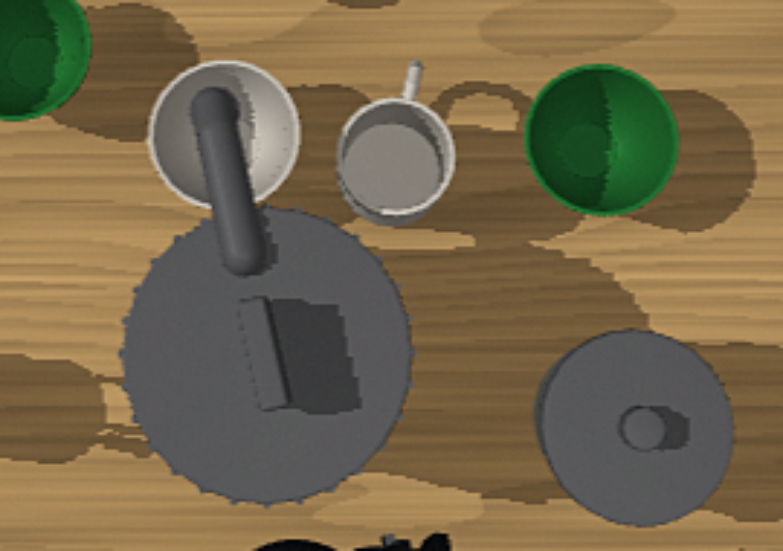

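```bash
python3 -c "
from h import *
print(bot.job_done(), state()['t'])"
```

```text
the job is handed in; nothing more can be done
the job is handed in; nothing more can be done
```

I gripped the bar on the large tub's lid, turned the lid about 32° clockwise, let go and lifted and backed the arm well clear. I then handed the job in at about 8.4 s.

- **Spout:** the last top view puts its mouth at about (0.649, 0.117), working from its bearing of 12.3° and the 160 mm reach. The bowl's centre is at (0.645, 0.118), so it is about 4 mm off; the limit is 28 mm.
- **Bowl and mug:** both measured within 0.5 mm of where they started, and both looked upright.
- **Forces:** the readings I took stayed below about 7 N.
- **Disagreements:** the top and wrist cameras disagreed by about 3 mm on the lid's axis, so I used the mean of the two. My first circle fit of the lid was also wrong, because it included part of the spout, and I dropped it. Neither matters at this tolerance.

The hand-in reports no verdict, so these are my own measurements.

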